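# Proof-pull a stoneware drawer handle on the pull tester

## Robot

A 6-joint arm with a two-finger parallel gripper is mounted at the origin on the work surface; the furniture and walls round the work are solid. World frame = base frame: x ahead of the robot, y to its left, z up, the work surface at z = 0. Lengths are in mm, angles in rad, forces in N, time in s.
With the tool pointing down it reaches from about 400 to 925 mm from the base axis. Payload 12.5 kg.
Tool frame: the origin (TCP) lies at the centre of the arm's flange, where the gripper is bolted on; the fingertips stand 190 mm ahead of it and the grasp point (between the pads) lies env.grip_point_offset ahead of it (env.grip_point_offset is the distance from the TCP to the grasp point, in mm); z points along the fingers, x is the direction in which the jaws open and shut, and the axes are right-handed (so a half turn about z gives the same grasp; the last joint's range is limited). The gripper opens to 95 mm and grips with 3 to 60 N. Pads are 20 mm wide; open, the fingers measure 119 mm over their backs; the gripper's body (75 mm by 180 mm) begins 59 mm behind the grasp point.
Start: joints at [1.176, 0.491, 1.559, -0, 1.092, -0.106], TCP at [177.977, 599.124, 404.761] pointing down, gripper open.
Joint ranges: [-3.1, 3.1], [-0.84, 2.19], [0.05, 2.79], [-1.13, 4.28], [0.06, 2.93], [-2.69, 2.69]. Speed limits (rad/s): [2.22, 2.22, 2.79, 3.14, 3.14, 3.14].

## Interface

Orientations are given as [roll, pitch, yaw] about the fixed x, y, z axes, in that order (R = Rz(yaw) Ry(pitch) Rx(roll)).
In Python, from cell import state, read_camera, camera_model, job_done, env gives the robot as it stands.
- The arm moves only by the tool arm_command, never from a script. Its argument "steps" is a list of rows, each a list of 6 numbers: the shift along the tool's x, y, z in cm, then the turn, a rotation vector about the tool's x, y, z in degrees. In form: [[dx, dy, dz, rx, ry, rz], ...]. A call has 1 to 12 rows; each row is the pose to reach, as a shift and turn from the pose commanded when the call began, along the tool's axes at that moment; what a row does not reach only later rows make up. A row lasts 1/12 s, in which the tool goes at most 41.7 mm and 7.16 degrees, less where a joint would pass 70% of its speed; a pose out of reach is approached as far as the arm can. A call with a gripper value outside its range is refused whole. "jaw" is the finger opening in cm, from 0 to 9.51, set as the call begins (left out, the last holds). The fingers move at their own pace and stop on an object; the grip force is fixed at half the most. Time passes only in rows, so rows that repeat a pose let the fingers close. It gives the time, the measured TCP pose, the force and the opening at its end, in the units of the state.
- state(): the state, without advancing time (a new reading comes with each control period).
- read_camera(name): name is "scene" or "top"; returns the picture (400x640x3 uint8, red, green, blue); there is no depth.
- camera_model(name): a dict with "K" (3x3 intrinsics, pixels), "k1" (the pictures are not rectified: a ray, as slopes to the right and down, at radius r is drawn at 1 + k1 r^2 times it, then the intrinsics apply), "xyz" and "rotation" of the camera in the world. Camera axes: x right, y up, looking along -z (the intrinsics and any distortion apply to the point x, -y, -z); pixel columns grow to the right and rows downward; lengths in mm; the calibration is good to about 2 mm. A picture is of the moment at which its call begins. camera_model takes no time and is no camera call.
- job_done(): hands the job in, once; it reports no verdict.
The state is a dict: "t": time; "joints": joint angles; "qvel": joint speeds; "tau": joint torques, N m; "eef_pos": TCP position; "tcp_rot": TCP orientation; "ft_force": force on the tool from outside, world axes, zero at the start; "moment": the same for the moment, N m; "opening": opening from 0.0 (shut) to 1.0 (fully open).
Only numpy, scipy, OpenCV 4.12 (cv2) and the standard library are available. Lean on these libraries where they do the work, as an engineer would, in place of code of your own. Each camera call takes 0.05 s, during which the arm holds its last target. There are 200 camera calls.

## Task

Slide the blue stoneware drawer handle out of the open end of the pull tester's channel, in under the two blue lips, until it is fully home against the stop, then pull it slowly straight up until the black pointer is in the green band (never into the red), hold it there for a second, and ease the carriage gently back down to rest. Then log the result on the key box: press the white key fully and let it up, then the green key; leave the red key and the things standing around alone.

Things in the scene. Friction and masses are not known exactly. Their poses are not given: they have to be found in the camera images.
- tester: Pull tester fixed to the bench: grey base 190 (x) x 200 (y) x 18 mm, two dark spring cartridges, metal carriage on top. Origin: centre of underside. x: direction in which the handle slides home (away from the robot at yaw 0). The carriage has a channel along x, 106 mm wide, floor 80 mm above the bench when down, side walls 10 mm high, from x = -80 mm to the blue stop wall (near face x = +70 mm).
- gauge (a joint): Rise of the carriage against its springs, m: 0 down, 0.050 top stop. Spring 400 N/m, light damping, carriage 0.25 kg: a steady upward pull of about 14 to 19 N on the handle brings it to the green band (0.024 to 0.036); red begins at 0.042. Let go, it drops back fast, so lower it in the hand.
- zero_mark (a point): Point on the front (-x) face of the white scale plate (6 mm thick, 30 mm wide, top 140 mm above the bench, 105 mm left (+y) of the tester's centre) where the black pointer stands at rest, 74 mm above the bench. Green band 24 to 36 mm above it, red band 42 to 56 mm above it. The pointer rises with the carriage.
- stop (a point): Point on the near face of the stop wall (18 mm high), on the channel's centre line at floor height with the carriage down; does not rise. Axes as the tester's. With the handle fully home, point handle_foot is 32 mm from it in -x.
- handle_bar (a point): Centre of the drawer handle's blue flat-sided bar: 18 (x) x 110 (y) x 26 mm high, along the handle's y (across the channel within 0.04 rad), 45 mm above the underside of its foot plate: 125 mm above the bench at the start. Two brass posts 15 mm thick at y = +-30 mm; 26 mm free below it. Take it at its middle from above, fingers closing along x. Loose, 0.15 to 0.29 kg.
- handle_foot (a point): Centre of the underside of the handle's steel foot plate, 64 (x) x 100 (y) x 6 mm; x is the handle's sliding direction, z up. At the start the plate stands in the open front of the channel, its centre 77 to 82 mm short of the home place. Under the lips it has 4 mm of play upward; pushed at the bar while pressing down it tips and jams, so take its weight off first (raise it 1 to 2 mm), then slide.
- keybox: Grey key box fixed to the bench, 75 (x) x 158 (y) x 28 mm, origin: centre of its underside. Three spring keys 50 mm apart in a row along its y: white at +y, green in the middle, red at -y.
- white_key_top (a point): Centre of the top of the white key (round, 28 mm across). Pressed straight down; travel 6 mm, 4 N at the bottom.
- green_key_top (a point): Centre of the top of the green key, same size and travel.
- red_key_top (a point): Centre of the top of the red key, same size and travel; not to be pressed.
- white_key (a joint): Depression of the white key, m: 0 up, 0.006 fully down.
- green_key (a joint): Depression of the green key, m: 0 up, 0.006 fully down.
- red_key (a joint): Depression of the red key, m: 0 up, 0.006 fully down.
- grey_cup: Bystander: blue-grey cup, 84 mm wide, 65 mm high, loose; origin under its centre.
- white_beaker: Bystander: tall white beaker, 68 mm wide, 150 mm high, loose; origin under its centre.
- tile_2: Bystander: topmost of a stack of three pale tiles 60 x 42 x 8 mm, loose; origin under its centre.
- wood_rib: Bystander: flat wooden kidney-shaped rib 41 x 94 x 6 mm lying on the bench, loose; origin under its centre.
- lips (a point): Point of the tester (its axes, does not rise) midway between the front ends of the two blue lips, 10 mm above the channel floor, as their undersides. The lips run 72 mm from here in +x, 8 mm thick, with a 10 mm upswept lead-in before them, and overhang each edge of the handle's foot plate by 7 mm (86 mm free between). In front of this the channel is open above: a handle pulled there lifts out.
There are look-alikes about, which are no part of the job. What is shaped like the keybox but purple is not meant.

How it is judged (in metres and radians):
On the way, in this order (a step that is already met when the one before it is completed fails the run):
1. the handle is slid home under the lips (within 4 mm of the stop) with the carriage down (x of handle_foot in the frame of stop above -0.036 m and z of handle_foot in the frame of stop between -0.005 and 0.006 m and value of joint gauge below 0.004 m and horizontal distance between handle_foot and stop below 0.041 m), for 0.2 s.
2. the handle is pulled up until the pointer is in the green band (24 to 36 mm), and held there (value of joint gauge between 0.024 and 0.036 m and x of handle_foot in the frame of stop above -0.039 m), for 0.8 s.
3. the carriage is down again (value of joint gauge below 0.003 m), for 0.2 s.
4. the white key is pressed (4.5 mm or more), the green one up (value of joint white_key above 0.0045 m and value of joint green_key below 0.002 m), for 0.02 s.
5. then the green key is pressed (4.5 mm or more), the white one up (value of joint green_key above 0.0045 m and value of joint white_key below 0.002 m), for 0.02 s.
At the end, for the whole second after the job is handed in: The handle stands upright in the channel under the lips, within 8 mm of the stop, the carriage is down (within 3 mm), and all three keys are up (x of handle_foot in the frame of stop above -0.04 m and z of handle_foot in the frame of stop between -0.005 and 0.006 m and angle between handle_foot's own z axis and vertical below 0.1 rad and value of joint gauge below 0.003 m and value of joint each of white_key, green_key, red_key below 0.002 m and horizontal distance between handle_foot and stop below 0.041 m); the robot touches nothing.
It fails at once if the pointer goes into the red band (42 mm or more) (value of joint gauge above 0.042 m).
It fails at once if the carriage is jerked upward (faster than 0.15 m/s) (velocity of joint gauge above 0.15 m/s).
It fails at once if the carriage is dropped (faster than 0.2 m/s downward) (velocity of joint gauge below -0.2 m/s).
It fails at once if the red key is pressed (value of joint red_key above 0.003 m).
It fails at once if a bystander is moved by more than 30 mm (distance of any of grey_cup, white_beaker, tile_2, wood_rib from where it was at the start of the episode above 0.03 m).
It also fails if it takes over 58 s, if anything falls off the work surface, if the arm or the gripper's body presses on something with over 40 N, if the wrist force passes 120 N, or if a joint passes its speed limit or range.

## Working session

There is one attempt and no reset: what is moved stays moved. The work goes in short steps, Python scripts to look and compute and a tool call to move; the robot and the scene stay as the last step left them, time stands still between calls to the robot, and variables do not carry over. Pictures are saved under pics/ and viewed, about 8 in all and at most 12, crops included, and the job is handed in when it is done.

Besides the shell and the picture viewer there is one more tool, called after "Request:" as name([rows], argument=value, ...), one row to a line, values as JSON. arm_command: Moves the arm, as the interface text tells. Its arguments: {"type":"object","properties":{"steps":{"type":"array"},"jaw":{"type":"number"}},"required":["steps"]}

```bash
mkdir -p pics; python3 - <<'E'
from cell import *
import cv2
for n in("scene","top"):
    cv2.imwrite(f"pics/{n}0.png",read_camera(n)[:,:,::-1]); print(n,camera_model(n))
print(state(),env.grip_point_offset)
E
```

```text
scene {'K': array([[363.27080741,   0.        , 317.24673938],
       [  0.        , 363.27080741, 194.62463996],
       [  0.        ,   0.        ,   1.        ]]), 'k1': 0.010532076645136943, 'xyz': array([ -85.48272719, -543.02716951, 1121.87855244]), 'rotation': array([ 0.75059812,  0.01583802, -0.7779144 ])}
top {'K': array([[363.38491622,   0.        , 329.10181623],
       [  0.        , 363.38491622, 197.56522069],
       [  0.        ,   0.        ,   1.        ]]), 'k1': -0.004292695514442038, 'xyz': array([ 319.57605681,  138.99955225, 1353.89976424]), 'rotation': array([ 0.18570425,  0.01284704, -1.58819323])}
{'t': 0.1, 'joints': array([ 1.17639784e+00,  4.91455598e-01,  1.55936951e+00, -1.59358529e-05,
        1.09171464e+00, -1.05634585e-01]), 'qvel': array([ 0.00024193, -0.00144095, -0.00071708, -0.00044361,  0.00146162,
       -0.00133066]), 'tau': array([ 2.26336379e-03, -6.13622475e+01, -2.58602518e+01,  6.93871127e-02,
        4.70519182e-02, -9.27304313e-05]), 'eef_pos': array([177.96771888, 599.09395269, 404.25378629]), 'tcp_rot': array([-3.14150685e+00,  9.43302409e-04,  1.28203982e+00]), 'ft_force': array([-0.71758747, -0.31108841,  0.367135  ]), 'moment': array([-0.02005858, -0.05524366,  0.015868  ]), 'opening': 0.996007018616688} 171.3
```

View pics/scene0.png

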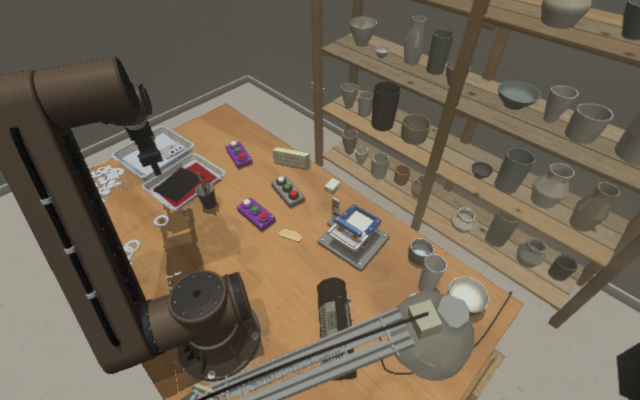

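View pics/top0.png

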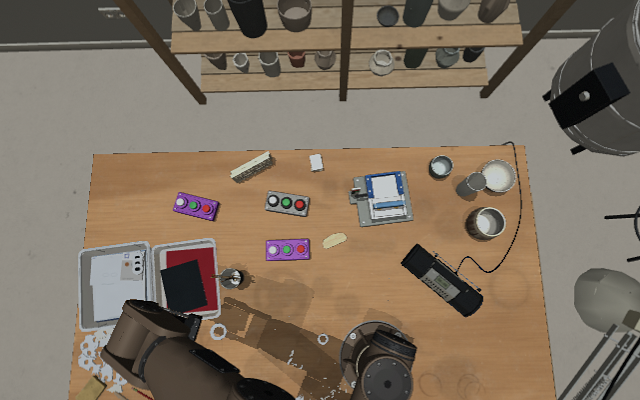

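The scene shows three key boxes in the top view: purple at (196,206), purple at (288,249), grey at (287,203). The grey one is meant. The tester is at about (385,197) with the blue bar at about (388,205). I'll confirm this in an enlarged crop.

```bash
cat > h.py <<'E'
import numpy as np, cv2
from scipy.spatial.transform import Rotation as Ro
from cell import *
class Cam:
    def __init__(s,n):
        m=camera_model(n); s.K,s.k,s.c=m["K"],m["k1"],m["xyz"]; s.R=Ro.from_euler("xyz",m["rotation"]).as_matrix()
    def ray(s,u,v):
        q=cv2.undistortPoints(np.array([[[u,v]]],float),s.K,np.array([s.k,0,0,0]))[0,0]
        return s.R@np.array([q[0],-q[1],-1])
    def at(s,u,v,z):
        d=s.ray(u,v); return s.c+d*(z-s.c[2])/d[2]
    def px(s,p):
        q=s.R.T@(np.array(p,float)-s.c); q=np.array([q[0],-q[1]])/-q[2]
        return s.K[:2,:2]@(q*(1+s.k*q@q))+s.K[:2,2]
def both(a,b):
    A,B=Cam("scene"),Cam("top"); d,e=A.ray(*a),B.ray(*b)
    t=np.linalg.lstsq(np.c_[d,-e],B.c-A.c,rcond=None)[0]; p,q=A.c+d*t[0],B.c+e*t[1]
    return (p+q)/2,np.linalg.norm(p-q)
E
python3 - <<'E'
import cv2,numpy as np
a=cv2.imread("pics/top0.png")[165:235,255:425]; b=cv2.imread("pics/scene0.png")[165:275,260:400]
a=cv2.resize(a,(680,280),interpolation=cv2.INTER_CUBIC); cv2.imwrite("pics/a.png",a)
b=cv2.resize(b,(760,597),interpolation=cv2.INTER_CUBIC); cv2.imwrite("pics/b.png",b)
from h import *
for n,(x0,y0,x1,y1) in(("top",(255,165,425,235)),("scene",(262,165,400,275))):
    im=cv2.imread(f"pics/{n}0.png"); hsv=cv2.cvtColor(im,cv2.COLOR_BGR2HSV); C=Cam(n)
    for nm,lo,hi in(("green",(45,80,30),(85,255,255)),("red",(170,130,60),(180,255,255)),("red0",(0,150,60),(6,255,255)),("white",(0,0,190),(180,50,255)),("blue",(98,90,40),(125,255,255))):
        m=cv2.inRange(hsv,lo,hi); k=np.zeros_like(m);k[y0:y1,x0:x1]=m[y0:y1,x0:x1]
        N,l,st,c=cv2.connectedComponentsWithStats(k)
        for i in range(1,N):
            if st[i,4]>=8: print(n,nm,st[i],c[i].round(1),C.at(*c[i],33)[:2].round(0), C.at(*c[i],138)[:2].round(0))
E
```

```text
top green [282 198   8   8  50] [285.5 201.6] [556. 313.] [537. 299.]
top red0 [295 201   9   7  49] [299. 204.] [546. 263.] [528. 253.]
top white [312 165  10   5  42] [316.2 166.6] [687. 198.] [658. 193.]
top white [372 175  28  28 564] [384.6 188.7] [597. -55.] [575. -39.]
top white [353 188   7   2   8] [355.6 188.1] [602.  53.] [579.  59.]
top white [402 195   2   5   8] [402.4 197.4] [ 563. -119.] [544. -98.]
top white [270 197   6   6  28] [272.2 199.6] [564. 363.] [545. 345.]
top white [369 199  34  20 197] [385.4 212.2] [510. -54.] [494. -38.]
top white [404 208   2   7  10] [404.6 210.7] [ 514. -124.] [ 498. -103.]
top blue [365 171  39  27 287] [383.3 182.2] [622. -51.] [598. -36.]
top blue [376 201  27   8 138] [389.1 204.1] [539. -69.] [522. -52.]
scene green [284 183   7   6  30] [286.7 185.5] [562. 322.] [499. 238.]
scene red0 [290 191   7   5  31] [292.8 192.9] [551. 271.] [490. 193.]
scene red0 [262 213   4   5  18] [263.3 215. ] [391. 265.] [345. 187.]
scene white [279 177   4   3  12] [280.5 178. ] [573. 375.] [509. 286.]
scene white [326 178  13  11  80] [331.8 183.2] [705. 196.] [628. 124.]
scene white [347 212  25  23 266] [359.4 221. ] [631. -21.] [562. -71.]
scene white [362 236   5   5  10] [363.7 238. ] [582. -84.] [ 518. -129.]
scene white [355 244   5   4   8] [357.  245.5] [539. -89.] [ 479. -133.]
scene blue [338 206  21  26 121] [347.8 219.3] [607.  16.] [540. -37.]
scene blue [365 218  15  15  60] [371.9 225.9] [647. -70.] [ 576. -116.]
```

View pics/a.png

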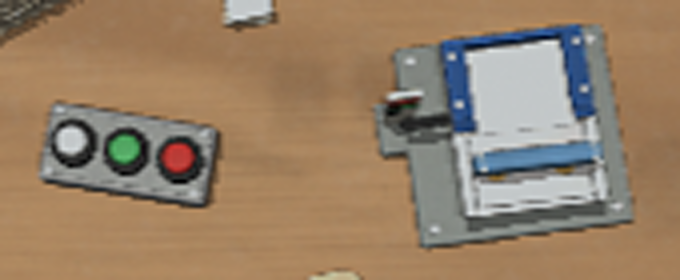

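View pics/b.png

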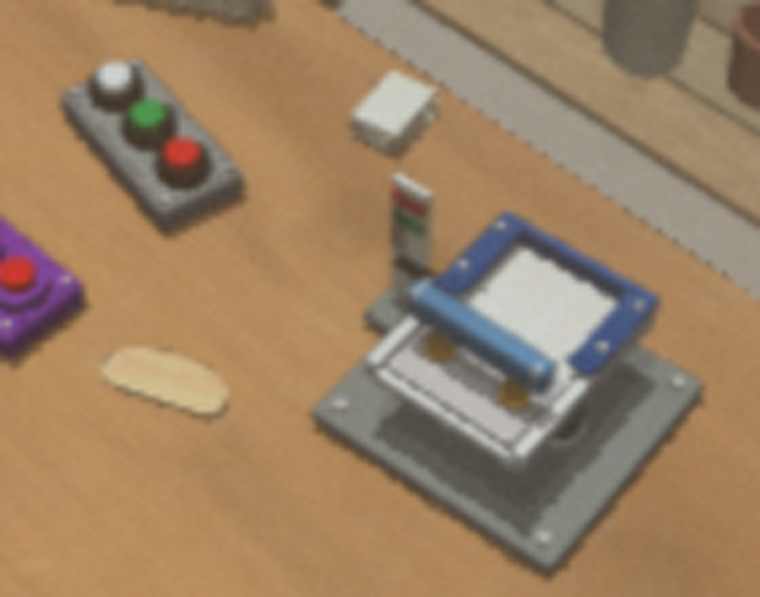

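Crop a (top view) shows the grey key box with its white, green and red keys at crop (72,142), (125,151) and (178,158), with the blue bar at crop (537,157). Crop b shows the handle standing in the open front of the channel. Next I fit the tester and the bar.

```bash
python3 - <<'E'
from h import *
T,S=Cam("top"),Cam("scene")
a=lambda u,v:(255+(u+.5)/4-.5,165+(v+.5)/4-.5)
f=760/140
b=lambda u,v:(260+(u+.5)/f-.5,165+(v+.5)/f-.5)
def yaw(v): return np.arctan2(v[1],v[0])
c=[T.at(*a(*p),18)[:2] for p in((425,247),(632,222),(605,27),(394,50))]
print("top base",np.mean(c,0),[np.linalg.norm(c[i]-c[i-1]).round() for i in range(4)],[round(yaw(c[3]-c[0]),3),round(yaw(c[2]-c[1]),3),round(yaw(c[0]-c[1])-np.pi/2,3),round(yaw(c[3]-c[2])-np.pi/2,3)])
# scene base: front-left, front-right, back-right
d=[S.at(*b(*p),18)[:2] for p in((316,413),(548,562),(703,388))]
print("scene base mid",(d[0]+d[2])/2,[np.linalg.norm(d[1]-d[0]),np.linalg.norm(d[2]-d[1])],yaw(d[2]-d[1]),yaw(d[0]-d[1])-np.pi/2)
# lip outer front corners/back corners z=80+18
for p in((442,42),(582,27),(596,117),(455,131)): print("lips top",T.at(*a(*p),98)[:2].round(1))
for p,q in(((72,142),(114,76)),((125,151),(148,113)),((178,158),(183,153))): print("key",both(b(*q),a(*p)))
im=cv2.imread("pics/top0.png");hsv=cv2.cvtColor(im,cv2.COLOR_BGR2HSV)
m=cv2.inRange(hsv,(98,90,40),(125,255,255));m[:199]=0;m[212:]=0;m[:,:370]=0;m[:,406:]=0
r=cv2.minAreaRect(np.argwhere(m)[:,::-1].astype(np.float32));print(r)
P=[T.at(*p,138)[:2] for p in cv2.boxPoints(r)];print(np.round(P,1),yaw(P[1]-P[0]),yaw(P[2]-P[1]))
im=cv2.imread("pics/scene0.png");hsv=cv2.cvtColor(im,cv2.COLOR_BGR2HSV)
for row in hsv[214:240:3,330:366]: pass
# bar top ends in scene view: left top edge corners, right
for p in((412,285),(427,280),(552,355),(540,372)): print("bar scene",S.at(*b(*p),138)[:2].round(1))
E
```

```text
top base [563.53419352 -49.66183462] [np.float64(188.0), np.float64(192.0), np.float64(186.0), np.float64(201.0)] [np.float64(0.122), np.float64(0.077), np.float64(0.102), np.float64(0.091)]
scene base mid [563.30437594 -52.46913492] [np.float64(190.40404176330628), np.float64(180.46431074916026)] 0.08202285715241785 0.12006559942425632
lips top [634.4  21.6]
lips top [ 645.5 -103.2]
lips top [ 563.8 -111.1]
lips top [553.7  13.1]
key (array([560.01083967, 357.69457779,  49.78354121]), np.float64(1.3641489491129644))
key (array([551.29093418, 308.78477659,  49.82739014]), np.float64(2.7401699581190906))
key (array([544.18012351, 260.8701241 ,  46.49127399]), np.float64(2.137236738681359))
((387.5301513671875, 204.2863006591797), (5.181897163391113, 29.259397506713867), 83.9909896850586)
[[525.8   3.2]
 [534.4 -95.8]
 [516.6 -96.7]
 [508.1   2. ]] -1.484118761251794 -3.0925592305569127
bar scene [ 5.169e+02 -3.000e-01]
bar scene [526.7  -4.3]
bar scene [ 537.3 -101.2]
bar scene [ 522.  -104.5]
```

```bash
cat >> h.py <<'E'
def go(x,y,z,yaw):
    s=state(); R=Ro.from_euler("xyz",s["tcp_rot"]); G=Ro.from_euler("xyz",[np.pi,0,yaw])
    d=R.inv().apply(np.array([x,y,z])-s["eef_pos"])/10; w=np.degrees((R.inv()*G).as_rotvec())
    print("t",s["t"],s["eef_pos"].round(1),"F",s["ft_force"].round(1),"go",d.round(2),w.round(1))
E
python3 -c "
from h import *
go(523,-52,400,.1)"
```

```text
t 0.1 [178.  599.1 404.3] F [-0.7 -0.3  0.4] go [-52.59  51.62   0.47] [ 0.   0.1 67.7]
```

Request:
arm_command([
  [-2.9, 2.9, 0, 0, 0, 4],
  [-5.8, 5.7, 0, 0, 0, 8],
  [-8.7, 8.6, 0, 0, 0, 12],
  [-11.6, 11.4, 0, 0, 0, 16],
  [-14.6, 14.3, 0, 0, 0, 20],
  [-17.5, 17.2, 0, 0, 0, 24],
  [-20.4, 20, 0, 0, 0, 28],
  [-23.3, 22.9, 0, 0, 0, 32],
  [-26.2, 25.8, 0, 0, 0, 36],
  [-29.2, 28.7, 0, 0, 0, 40],
  [-32.1, 31.5, 0, 0, 0, 44],
  [-35, 34.4, 0, 0, 0, 48],
], jaw=9.5)

```text
t: 1.1
eef_pos: [408.4, 163.7, 404.8]
tcp_rot: [-3.142, -0.0, 0.441]
ft_force: [0.8, 0.6, 0.6]
opening: 1.001
```

```bash
python3 -c "
from h import *
go(523,-52,400,.1)"
```

```text
t 1.1 [408.4 163.7 404.8] F [0.8 0.6 0.6] go [ 1.16 24.4   0.47] [-0.   0.  19.5]
```

Request:
arm_command([
  [0.2, 4, 0, 0, 0, 3.2],
  [0.4, 8, 0, 0, 0, 6.4],
  [0.6, 12, 0, 0, 0, 9.7],
  [0.8, 16, 0, 0, 0, 13],
  [1, 20, 0, 0, 0, 16.2],
  [1.1, 23, 2, 0, 0, 19.5],
  [1.2, 24.4, 4, 0, 0, 19.5],
  [1.2, 24.4, 5, 0, 0, 19.5],
  [1.2, 24.4, 5, 0, 0, 19.5],
])

```text
t: 1.85
eef_pos: [523.4, -49.9, 352.4]
tcp_rot: [-3.14, 0.004, 0.103]
ft_force: [-0.9, 1.3, 1.0]
opening: 0.997
```

```bash
python3 - <<'E'
from h import *
ims=[]
for n,(x0,y0,x1,y1) in(("top",(345,160,425,235)),("scene",(310,190,400,275))):
    im=read_camera(n)[:,:,::-1]; cv2.imwrite(f"pics/{n}1.png",im)
    ims.append(cv2.resize(im[y0:y1,x0:x1],(400,375),interpolation=cv2.INTER_CUBIC))
cv2.imwrite("pics/c.png",np.hstack(ims))
go(523,-52,296.3,.1)
E
```

```text
t 1.95 [523.5 -48.8 354.9] F [0.1 0.2 0.3] go [-0.08  0.32  5.86] [-0.   0.1  0.3]
```

View pics/c.png

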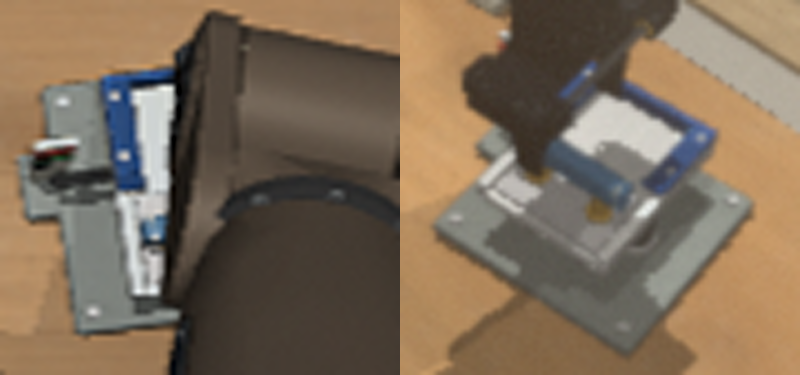

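The picture shows the hand over the bar, with posts and bar at about (575,180) in the crop and clear of the fingers. I'll descend.

Request:
arm_command([
  [-0.05, 0.3, 1.5, 0, 0, 0],
  [-0.05, 0.3, 3, 0, 0, 0],
  [-0.05, 0.3, 4.2, 0, 0, 0],
  [-0.05, 0.3, 5, 0, 0, 0],
  [-0.05, 0.3, 5.6, 0, 0, 0],
  [-0.05, 0.3, 5.8, 0, 0, 0],
  [-0.05, 0.3, 5.8, 0, 0, 0],
  [-0.05, 0.3, 5.8, 0, 0, 0],
])

```text
t: 2.62
eef_pos: [523.7, -52.4, 297.3]
tcp_rot: [3.141, -0.001, 0.104]
ft_force: [-0.2, -0.0, 0.9]
opening: 0.999
```

Request:
arm_command([
  [0, 0, 0, 0, 0, 0],
  [0, 0, 0, 0, 0, 0],
  [0, 0, 0, 0, 0, 0],
  [0, 0, 0, 0, 0, 0],
  [0, 0, 0, 0, 0, 0],
  [0, 0, 0, 0, 0, 0],
  [0, 0, 0, 0, 0, 0],
  [0, 0, 0, 0, 0, 0],
], jaw=4.0)

```text
t: 3.28
eef_pos: [523.6, -52.6, 296.7]
tcp_rot: [-3.142, -0.0, 0.104]
ft_force: [-0.1, -0.6, 0.0]
opening: 0.496
```

Request:
arm_command([
  [0, 0, 0, 0, 0, 0],
  [0, 0, 0, 0, 0, 0],
  [0, 0, 0, 0, 0, 0],
  [0, 0, 0, 0, 0, 0],
  [0, 0, 0, 0, 0, 0],
  [0, 0, 0, 0, 0, 0],
  [0, 0, 0, 0, 0, 0],
  [0, 0, 0, 0, 0, 0],
], jaw=0.5)

```text
t: 3.95
eef_pos: [523.6, -52.6, 296.7]
tcp_rot: [-3.141, -0.0, 0.104]
ft_force: [-0.1, 0.1, -0.8]
opening: 0.187
```

Request:
arm_command([
  [0, 0, 0, 0, 0, 0],
  [0, 0, 0, 0, 0, 0],
  [0, 0, 0, 0, 0, 0],
  [0, 0, -0.1, 0, 0, 0],
  [0, 0, -0.2, 0, 0, 0],
  [0, 0, -0.2, 0, 0, 0],
  [0, 0, -0.2, 0, 0, 0],
])

```text
t: 4.53
eef_pos: [523.5, -52.5, 298.7]
tcp_rot: [-3.141, -0.0, 0.104]
ft_force: [-0.6, 0.4, -2.8]
opening: 0.188
```

```bash
python3 - <<'E'
from h import *
im=read_camera("scene")[:,:,::-1]; cv2.imwrite("pics/s2.png",im)
cv2.imwrite("pics/d.png",cv2.resize(im[185:275,310:400],(600,600),interpolation=cv2.INTER_CUBIC))
s=state();print(s["eef_pos"],s["opening"],s["ft_force"],s["moment"])
E
```

```text
[523.52268095 -52.53337567 298.67617486] 0.1872276974925241 [-0.13522749  0.97987547 -1.02484163] [-0.11883393  0.02628812 -0.01302162]
```

View pics/d.png

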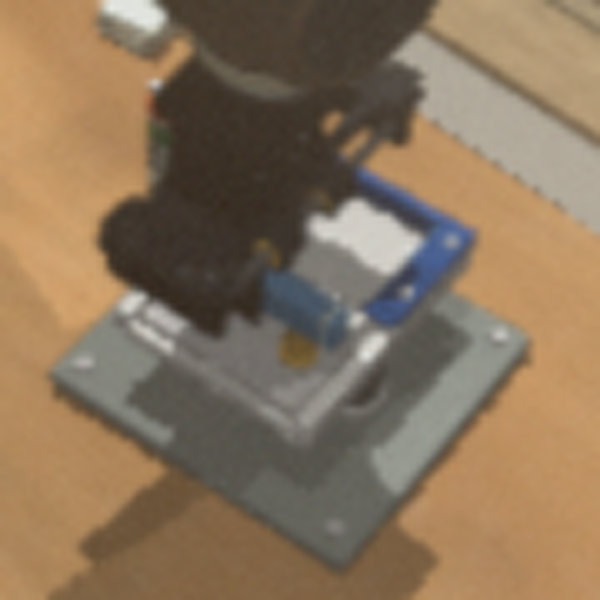

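The jaws hold the 18 mm bar (opening 0.187, 17.8 mm) and it is raised 2 mm. Now the slide, with a force check on the way.

Request:
arm_command([
  [0.4, 0, 0, 0, 0, 0],
  [0.8, 0, 0, 0, 0, 0],
  [1.2, 0, 0, 0, 0, 0],
  [1.6, 0, 0, 0, 0, 0],
  [2, 0, 0, 0, 0, 0],
  [2.4, 0, 0, 0, 0, 0],
  [2.7, 0, 0, 0, 0, 0],
  [3, 0, 0, 0, 0, 0],
  [3, 0, 0, 0, 0, 0],
  [3, 0, 0, 0, 0, 0],
])

```text
t: 5.42
eef_pos: [553.4, -49.4, 298.6]
tcp_rot: [-3.141, 0.0, 0.104]
ft_force: [-0.1, -0.5, -2.0]
opening: 0.187
```

Request:
arm_command([
  [0.4, 0, 0, 0, 0, 0],
  [0.8, 0, 0, 0, 0, 0],
  [1.2, 0, 0, 0, 0, 0],
  [1.6, 0, 0, 0, 0, 0],
  [2, 0, 0, 0, 0, 0],
  [2.4, 0, 0, 0, 0, 0],
  [2.7, 0, 0, 0, 0, 0],
  [3, 0, 0, 0, 0, 0],
  [3, 0, 0, 0, 0, 0],
])

```text
t: 6.17
eef_pos: [583.7, -46.3, 298.7]
tcp_rot: [3.142, -0.0, 0.104]
ft_force: [-0.1, -0.4, -2.2]
opening: 0.19
```

Free so far: 60 mm done with about 18–20 mm left. Now slow, with a force check.

Request:
arm_command([
  [0.2, 0, 0, 0, 0, 0],
  [0.4, 0, 0, 0, 0, 0],
  [0.6, 0, 0, 0, 0, 0],
  [0.8, 0, 0, 0, 0, 0],
  [1, 0, 0, 0, 0, 0],
  [1.2, 0, 0, 0, 0, 0],
  [1.4, 0, 0, 0, 0, 0],
  [1.5, 0, 0, 0, 0, 0],
  [1.5, 0, 0, 0, 0, 0],
])

```text
t: 6.92
eef_pos: [598.4, -44.7, 298.7]
tcp_rot: [-3.142, -0.0, 0.104]
ft_force: [-0.3, 0.5, -2.0]
opening: 0.184
```

Request:
arm_command([
  [0.1, 0, 0, 0, 0, 0],
  [0.1, 0, 0, 0, 0, 0],
  [0.2, 0, 0, 0, 0, 0],
  [0.2, 0, 0, 0, 0, 0],
])

```text
t: 7.25
eef_pos: [600.2, -44.5, 298.7]
tcp_rot: [-3.142, -0.0, 0.104]
ft_force: [0.0, 1.2, -1.3]
opening: 0.185
```

Request:
arm_command([
  [0.1, 0, 0, 0, 0, 0],
  [0.1, 0, 0, 0, 0, 0],
  [0.2, 0, 0, 0, 0, 0],
  [0.2, 0, 0, 0, 0, 0],
])

```text
t: 7.58
eef_pos: [602.3, -44.3, 298.7]
tcp_rot: [-3.142, -0.0, 0.104]
ft_force: [-0.5, 0.4, -2.0]
opening: 0.188
```

Request:
arm_command([
  [0.1, 0, 0, 0, 0, 0],
  [0.1, 0, 0, 0, 0, 0],
  [0.15, 0, 0, 0, 0, 0],
  [0.15, 0, 0, 0, 0, 0],
])

```text
t: 7.92
eef_pos: [603.5, -44.2, 298.7]
tcp_rot: [-3.141, 0.001, 0.104]
ft_force: [-2.2, -0.5, -0.5]
opening: 0.188
```

Request:
arm_command([
  [0.1, 0, 0, 0, 0, 0],
  [0.1, 0, 0, 0, 0, 0],
  [0.1, 0, 0, 0, 0, 0],
])

```text
t: 8.17
eef_pos: [604.1, -44.2, 298.5]
tcp_rot: [-3.141, 0.003, 0.104]
ft_force: [-5.8, -1.4, 0.2]
opening: 0.188
```

Stop contact came at about 80 mm, within 77–82. I ease off the push, let it settle, then pull up slowly.

Request:
arm_command([
  [-0.1, 0, 0, 0, 0, 0],
  [-0.1, 0, 0, 0, 0, 0],
  [-0.1, 0, 0, 0, 0, 0],
  [-0.1, 0, 0, 0, 0, 0],
  [-0.1, 0, 0, 0, 0, 0],
])

```text
t: 8.58
eef_pos: [603.5, -44.2, 298.6]
tcp_rot: [-3.141, 0.001, 0.104]
ft_force: [-4.0, -0.2, -3.7]
opening: 0.191
```

```bash
python3 - <<'E'
from h import *
ims=[]
for n,(x0,y0,x1,y1) in(("top",(345,160,425,235)),("scene",(310,190,400,275))):
    im=read_camera(n)[:,:,::-1]; cv2.imwrite(f"pics/{n}3.png",im)
    ims.append(cv2.resize(im[y0:y1,x0:x1],(400,375),interpolation=cv2.INTER_CUBIC))
cv2.imwrite("pics/e.png",np.hstack(ims))
s=state();print(s["eef_pos"],s["ft_force"],s["opening"])
E
```

```text
[603.51855893 -44.17795448 298.59302933] [-4.52757144 -0.26777084 -2.21880109] 0.18698171424462495
```

View pics/e.png

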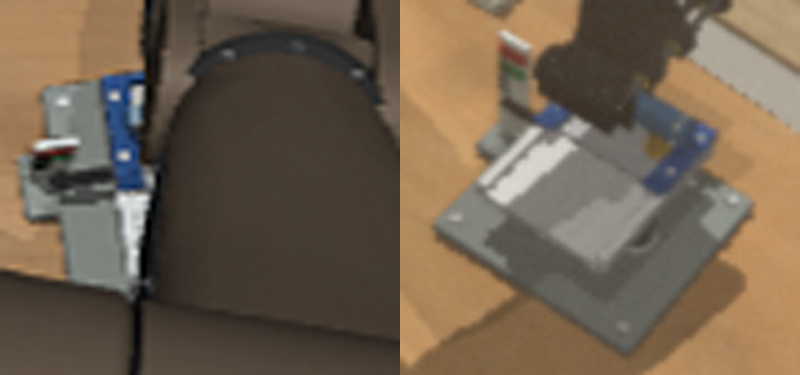

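The handle is in under the lips at the stop, and the pointer is at rest at (515,110) in the crop. Now the slow pull.

Request:
arm_command([
  [-0.05, 0, -0.1, 0, 0, 0],
  [-0.05, 0, -0.2, 0, 0, 0],
  [-0.05, 0, -0.3, 0, 0, 0],
  [-0.05, 0, -0.5, 0, 0, 0],
  [-0.05, 0, -0.7, 0, 0, 0],
  [-0.05, 0, -0.9, 0, 0, 0],
  [-0.05, 0, -1.1, 0, 0, 0],
  [-0.05, 0, -1.3, 0, 0, 0],
  [-0.05, 0, -1.5, 0, 0, 0],
  [-0.05, 0, -1.7, 0, 0, 0],
  [-0.05, 0, -1.8, 0, 0, 0],
  [-0.05, 0, -1.8, 0, 0, 0],
])

```text
t: 9.68
eef_pos: [603.2, -44.2, 316.8]
tcp_rot: [-3.142, -0.0, 0.104]
ft_force: [1.3, -0.6, -10.8]
opening: 0.183
```

Force 10.8 N matches a rise of about 16 mm. I'll go up 14 mm more and hold.

Request:
arm_command([
  [0, 0, -0.2, 0, 0, 0],
  [0, 0, -0.4, 0, 0, 0],
  [0, 0, -0.6, 0, 0, 0],
  [0, 0, -0.8, 0, 0, 0],
  [0, 0, -1, 0, 0, 0],
  [0, 0, -1.2, 0, 0, 0],
  [0, 0, -1.3, 0, 0, 0],
  [0, 0, -1.4, 0, 0, 0],
  [0, 0, -1.4, 0, 0, 0],
  [0, 0, -1.4, 0, 0, 0],
  [0, 0, -1.4, 0, 0, 0],
  [0, 0, -1.4, 0, 0, 0],
])

```text
t: 10.68
eef_pos: [603.2, -44.2, 330.6]
tcp_rot: [-3.141, -0.0, 0.104]
ft_force: [4.8, -0.2, -16.8]
opening: 0.187
```

Request:
arm_command([
  [0, 0, 0, 0, 0, 0],
  [0, 0, 0, 0, 0, 0],
  [0, 0, 0, 0, 0, 0],
  [0, 0, 0, 0, 0, 0],
  [0, 0, 0, 0, 0, 0],
  [0, 0, 0, 0, 0, 0],
  [0, 0, 0, 0, 0, 0],
])

```text
t: 11.27
eef_pos: [603.1, -44.2, 330.7]
tcp_rot: [-3.141, -0.0, 0.104]
ft_force: [4.7, 0.3, -16.9]
opening: 0.19
```

```bash
python3 - <<'E'
from h import *
im=read_camera("scene")[:,:,::-1]; cv2.imwrite("pics/s4.png",im)
cv2.imwrite("pics/f.png",cv2.resize(im[185:275,310:400],(600,600),interpolation=cv2.INTER_CUBIC))
s=state();print(s["eef_pos"],s["opening"],s["ft_force"])
E
```

```text
[603.1458119  -44.23427494 330.71109377] 0.18434619365029434 [  3.16800558   0.74634037 -16.91732589]
```

View pics/f.png

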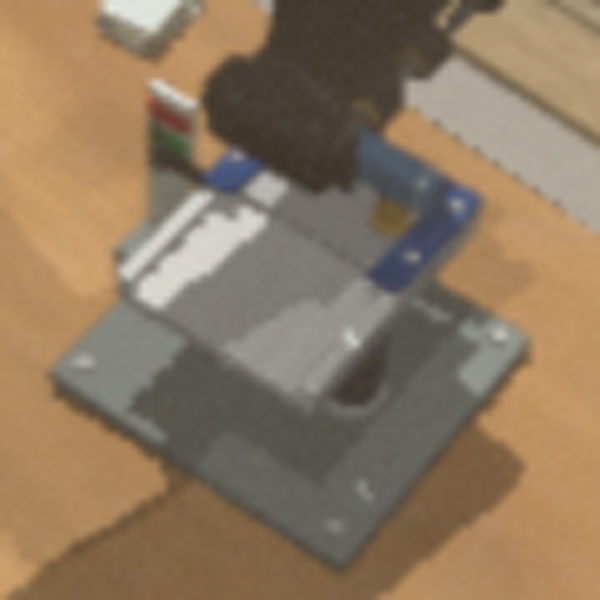

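The carriage is up and the pointer is at the green band (170,165). The force of 16.9 N is mid-band. I hold a little more, then lower.

Request:
arm_command([
  [0, 0, 0, 0, 0, 0],
  [0, 0, 0, 0, 0, 0],
  [0, 0, 0, 0, 0, 0],
  [0, 0, 0.1, 0, 0, 0],
  [0, 0, 0.3, 0, 0, 0],
  [0, 0, 0.5, 0, 0, 0],
  [0, 0, 0.75, 0, 0, 0],
  [0, 0, 1, 0, 0, 0],
  [0, 0, 1.25, 0, 0, 0],
  [0, 0, 1.5, 0, 0, 0],
  [0, 0, 1.75, 0, 0, 0],
  [0, 0, 2, 0, 0, 0],
])

```text
t: 12.32
eef_pos: [603.1, -44.2, 310.8]
tcp_rot: [3.142, -0.0, 0.104]
ft_force: [1.1, 0.6, -8.3]
opening: 0.186
```

Request:
arm_command([
  [0, 0, 0.2, 0, 0, 0],
  [0, 0, 0.4, 0, 0, 0],
  [0, 0, 0.6, 0, 0, 0],
  [0, 0, 0.8, 0, 0, 0],
  [0, 0, 0.9, 0, 0, 0],
  [0, 0, 1, 0, 0, 0],
  [0, 0, 1.1, 0, 0, 0],
  [0, 0, 1.2, 0, 0, 0],
  [0, 0, 1.25, 0, 0, 0],
  [0, 0, 1.25, 0, 0, 0],
  [0, 0, 1.25, 0, 0, 0],
])

```text
t: 13.23
eef_pos: [603.1, -44.3, 298.3]
tcp_rot: [3.142, -0.0, 0.104]
ft_force: [-0.3, 0.3, -2.4]
opening: 0.192
```

Force is back to about the handle's weight, so the carriage is down. I lower the last 1.5 mm.

Request:
arm_command([
  [0, 0, 0.05, 0, 0, 0],
  [0, 0, 0.1, 0, 0, 0],
  [0, 0, 0.15, 0, 0, 0],
  [0, 0, 0.15, 0, 0, 0],
  [0, 0, 0.15, 0, 0, 0],
])

```text
t: 13.65
eef_pos: [603.1, -44.2, 296.7]
tcp_rot: [-3.142, -0.0, 0.104]
ft_force: [-1.2, 0.7, -0.9]
opening: 0.188
```

Request:
arm_command([
  [0, 0, 0, 0, 0, 0],
  [0, 0, 0, 0, 0, 0],
  [0, 0, 0, 0, 0, 0],
  [0, 0, 0, 0, 0, 0],
  [0, 0, 0, 0, 0, 0],
  [0, 0, 0, 0, 0, 0],
], jaw=4.5)

```text
t: 14.15
eef_pos: [603.2, -44.2, 296.7]
tcp_rot: [-3.142, -0.0, 0.104]
ft_force: [-0.1, -0.2, 0.0]
opening: 0.469
```

```bash
python3 - <<'E'
from h import *
s=state();print(s["eef_pos"],s["opening"],s["ft_force"])
E
```

```text
[603.15253516 -44.23912446 296.74381164] 0.46889106927997565 [-0.12641666 -0.20055692  0.04297662]
```

Request:
arm_command([
  [0, 0, -0.5, 0, 0, 0],
  [0, 0, -1.5, 0, 0, 0],
  [0, 0, -3, 0, 0, 0],
  [0, 0, -5, 0, 0, 0],
  [0, 0, -8, 0, 0, 0],
  [0, 0, -10, 0, 0, 0],
  [0, 0, -10, 0, 0, 0],
  [0, 0, -10, 0, 0, 0],
])

```text
t: 14.82
eef_pos: [602.9, -44.2, 398.5]
tcp_rot: [3.141, -0.003, 0.104]
ft_force: [0.1, 0.1, -0.1]
opening: 0.472
```

```bash
python3 -c "
from h import *
go(560,358,330,-.163)"
```

```text
t 14.8167 [602.9 -44.2 398.5] F [ 0.1  0.1 -0.1] go [ -0.12 -40.45   6.82] [ 0.  -0.2 15.3]
```

Request:
arm_command([
  [0, -3.5, 0, 0, 0, 1.5],
  [0, -7, 0, 0, 0, 3],
  [0, -10.5, 0, 0, 0, 4.5],
  [0, -14, 0, 0, 0, 6],
  [0, -17.5, 0, 0, 0, 7.5],
  [0, -21, 0, 0, 0, 9],
  [0, -24.5, 0, 0, 0, 10.5],
  [0, -28, 0, 0, 0, 12],
  [0, -31.5, 2, 0, 0, 13.5],
  [0, -35, 4, 0, 0, 15],
  [0, -38, 6, 0, 0, 15.3],
  [-0.1, -40.4, 7, 0, 0, 15.3],
], jaw=0)

```text
t: 15.82
eef_pos: [559.2, 359.5, 323.3]
tcp_rot: [3.139, 0.003, -0.163]
ft_force: [0.9, 0.3, 0.1]
opening: 0.003
```

Request:
arm_command([
  [0, 0, 0, 0, 0, 0],
  [0, 0, 0, 0, 0, 0],
  [0, 0, 0, 0, 0, 0],
])

```text
t: 16.07
eef_pos: [560.3, 357.0, 326.5]
tcp_rot: [3.141, 0.0, -0.163]
ft_force: [-0.2, 0.1, 0.4]
opening: 0.003
```

```bash
python3 - <<'E'
from h import *
im=read_camera("top")[:,:,::-1]; im2=read_camera("scene")[:,:,::-1]
a=cv2.resize(im2[205-25:275,310:400],(400,422),interpolation=cv2.INTER_CUBIC);b=cv2.resize(im2[130:225,240:330],(400,422),interpolation=cv2.INTER_CUBIC)
cv2.imwrite("pics/g.png",np.hstack([a,b]))
go(560,358,250,-.163)
print(Cam("scene").px((560,358,130)), state()["opening"])
E
```

```text
t 16.1667 [560.6 356.4 327.3] F [-0.3 -1.   0.4] go [-0.09 -0.14  7.73] [-0.  -0.  -0.1]
[278.6018959  164.46813998] 0.006162539941226793
```

View pics/g.png

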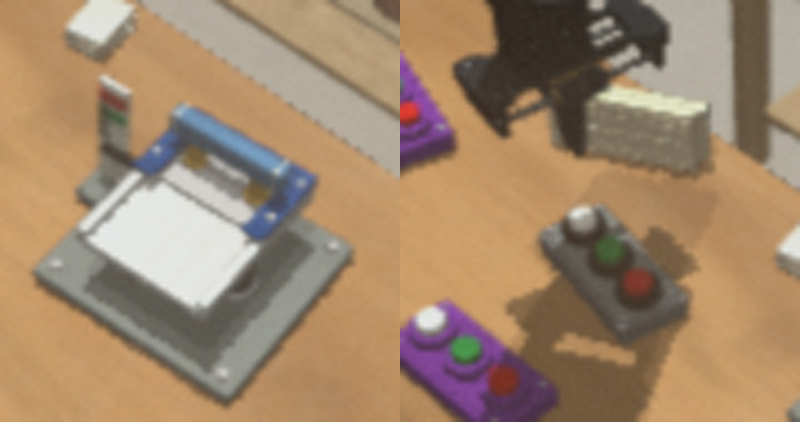

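The handle stands home under the lips with the pointer at rest. The closed fingertips, at about (575,145) in the right crop, are above the white key (582,220).

Request:
arm_command([
  [-0.1, -0.1, 2.5, 0, 0, 0],
  [-0.1, -0.1, 5, 0, 0, 0],
  [-0.1, -0.1, 7, 0, 0, 0],
  [-0.1, -0.1, 7.9, 0, 0, 0],
  [-0.1, -0.1, 8.2, 0, 0, 0],
  [-0.1, -0.1, 8.2, 0, 0, 0],
  [-0.1, -0.1, 8.2, 0, 0, 0],
])

```text
t: 16.75
eef_pos: [559.9, 358.4, 246.0]
tcp_rot: [-3.14, -0.001, -0.164]
ft_force: [0.4, -0.5, 0.1]
opening: 0.005
```

Request:
arm_command([
  [0, 0, 0.2, 0, 0, 0],
  [0, 0, 0.4, 0, 0, 0],
  [0, 0, 0.6, 0, 0, 0],
  [0, 0, 0.6, 0, 0, 0],
])

```text
t: 17.08
eef_pos: [559.5, 358.7, 238.9]
tcp_rot: [-3.141, -0.001, -0.163]
ft_force: [1.4, 0.3, 2.5]
opening: 0.004
```

Request:
arm_command([
  [0, 0, 0.1, 0, 0, 0],
  [0, 0, 0.2, 0, 0, 0],
  [0, 0, 0.2, 0, 0, 0],
])

```text
t: 17.33
eef_pos: [559.5, 358.7, 236.9]
tcp_rot: [-3.141, -0.001, -0.163]
ft_force: [0.5, 0.8, 2.4]
opening: 0.006
```

Request:
arm_command([
  [0, 0, 0.1, 0, 0, 0],
  [0, 0, 0.2, 0, 0, 0],
  [0, 0, 0.2, 0, 0, 0],
])

```text
t: 17.58
eef_pos: [559.5, 358.7, 234.8]
tcp_rot: [-3.141, -0.0, -0.163]
ft_force: [0.7, 1.0, 4.3]
opening: 0.002
```

Request:
arm_command([
  [0, 0, 0.1, 0, 0, 0],
  [0, 0, 0.15, 0, 0, 0],
  [0, 0, 0.15, 0, 0, 0],
])

```text
t: 17.83
eef_pos: [559.5, 358.7, 234.3]
tcp_rot: [-3.141, -0.001, -0.163]
ft_force: [-0.7, -0.9, 11.7]
opening: 0.006
```

Request:
arm_command([
  [0, 0, 0.1, 0, 0, 0],
  [0, 0, 0.1, 0, 0, 0],
  [0, 0, 0.1, 0, 0, 0],
])

```text
t: 18.08
eef_pos: [559.4, 358.7, 234.1]
tcp_rot: [-3.141, -0.001, -0.163]
ft_force: [-4.1, -1.9, 19.8]
opening: 0.005
```

White bottomed (force jumped at z 234.3, so the key's up-top is at 50 mm, matching the triangulated height). I'll lift and go 50 mm along the box row to green.

Request:
arm_command([
  [0, 0, -1, 0, 0, 0],
  [0, 0, -2.5, 0, 0, 0],
  [0, 0, -3.5, 0, 0, 0],
  [0, 1, -3.5, 0, 0, 0],
  [0, 3, -3.5, 0, 0, 0],
  [0, 5, -3.5, 0, 0, 0],
  [0, 5, -3.5, 0, 0, 0],
  [0, 5, -3.5, 0, 0, 0],
  [0, 5, -2.5, 0, 0, 0],
  [0, 5, -1.5, 0, 0, 0],
  [0, 5, -1.2, 0, 0, 0],
  [0, 5, -1.2, 0, 0, 0],
])

```text
t: 19.08
eef_pos: [551.0, 309.6, 242.4]
tcp_rot: [3.14, 0.002, -0.163]
ft_force: [0.9, -0.7, -0.4]
opening: 0.009
```

```bash
python3 - <<'E'
from h import *
im=read_camera("scene")[:,:,::-1]
cv2.imwrite("pics/k.png",cv2.resize(im[140:230,240:330],(500,500),interpolation=cv2.INTER_CUBIC))
go(551.6,308.7,241,-.163)
E
```

```text
t 19.1333 [551.2 309.7 243.1] F [-1.  -0.2 -0.3] go [0.06 0.09 0.21] [0.  0.1 0. ]
```

View pics/k.png

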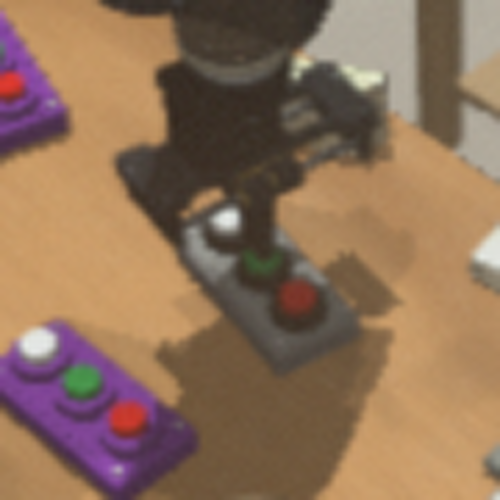

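The fingertips are over the green key (265,262), with white up and red clear. Press, then lift.

Request:
arm_command([
  [0, 0.1, 0.2, 0, 0, 0],
  [0, 0.1, 0.4, 0, 0, 0],
  [0, 0.1, 0.6, 0, 0, 0],
  [0, 0.1, 0.75, 0, 0, 0],
  [0, 0.1, 0.85, 0, 0, 0],
  [0, 0.1, 0.9, 0, 0, 0],
  [0, 0.1, 0.9, 0, 0, 0],
])

```text
t: 19.72
eef_pos: [551.2, 308.4, 235.4]
tcp_rot: [-3.141, -0.0, -0.163]
ft_force: [-0.1, 1.7, 3.8]
opening: 0.002
```

Request:
arm_command([
  [0, 0, 0.05, 0, 0, 0],
  [0, 0, 0.1, 0, 0, 0],
  [0, 0, 0.1, 0, 0, 0],
])

```text
t: 19.97
eef_pos: [551.2, 308.4, 234.4]
tcp_rot: [-3.141, -0.0, -0.163]
ft_force: [0.0, 0.8, 4.5]
opening: 0.008
```

Request:
arm_command([
  [0, 0, 0.1, 0, 0, 0],
  [0, 0, 0.1, 0, 0, 0],
  [0, 0, 0.1, 0, 0, 0],
])

```text
t: 20.22
eef_pos: [551.1, 308.4, 234.3]
tcp_rot: [-3.141, -0.001, -0.163]
ft_force: [-3.6, -0.1, 12.6]
opening: 0.004
```

Request:
arm_command([
  [0, 0, -1, 0, 0, 0],
  [0, 0, -3, 0, 0, 0],
  [0, 0, -6, 0, 0, 0],
  [0, 0, -9, 0, 0, 0],
  [0, 0, -12, 0, 0, 0],
  [0, 0, -12, 0, 0, 0],
  [0, 0, -12, 0, 0, 0],
  [0, 0, -12, 0, 0, 0],
])

```text
t: 20.88
eef_pos: [550.9, 308.1, 352.6]
tcp_rot: [3.141, 0.001, -0.163]
ft_force: [-0.5, 0.6, -0.4]
opening: 0.005
```

```bash
python3 - <<'E'
from h import *
im=read_camera("scene")[:,:,::-1]
cv2.imwrite("pics/z.png",cv2.resize(im[130:280,240:460],(800,545),interpolation=cv2.INTER_CUBIC))
print(state()["eef_pos"],state()["ft_force"])
E
```

```text
[550.93729223 308.13173549 352.10290738] [-0.22485384 -0.05363011 -0.78514751]
```

View pics/z.png

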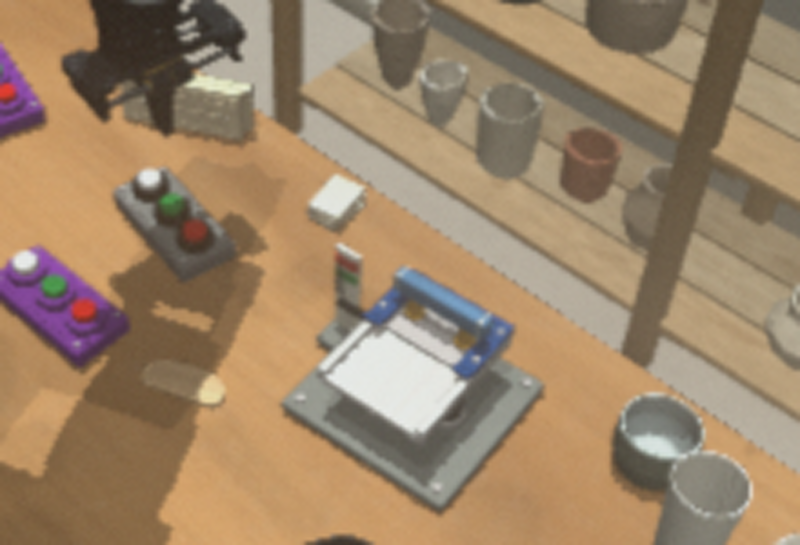

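All three keys are up, the handle is home with the pointer at rest (350,305), the bystanders are in place and the hand is clear. Handing in.

```bash
python3 -c "
from cell import *
print(job_done())"
```

```text
the job is handed in; nothing more can be done
None
```

The job is done and handed in at about 21 s of the 58 s allowed; hand-in reports no verdict.

- **Handle:** I gripped it at the bar and raised it 2 mm. It slid about 80 mm under the lips until it met the stop at about 5 N.
- **Pull:** I pulled straight up to about 30 mm rise and held it there for over 1 s. The wrist read 16.9 N, within the 14 to 19 N expected for green. I then lowered it in the hand and released it.
- **Keys:** On the grey key box I pressed white to its bottom stop, let it up, then pressed green to its bottom stop. Both bottomed at the same height.

**Last checks:** the final picture shows the handle home under the lips, the pointer at rest and all three keys up. The bystanders it shows are in place and the hand is clear. No check failed. In the pull picture the pointer looked low in the green band, probably because the camera looks down on it, so I relied on the force and the measured rise.

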